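# Clamp a rectangular core in the geared test fixture

## Robot

A 6-joint arm with a two-finger parallel gripper is mounted at the origin on the work surface. World frame = base frame: x ahead of the robot, y to its left, z up, the work surface at z = 0. Lengths are in mm, angles in rad, forces in N, time in s.
With the tool pointing down it reaches from about 250 to 775 mm from the base axis. Payload 8.9 kg.
Tool frame: the origin (TCP) lies at the centre of the arm's flange, where the gripper is bolted on; the fingertips stand tips_ahead ahead of it and the grasp point (between the pads) lies 155 mm ahead of it (tips_ahead is the distance from the TCP to the fingertips, in mm); z points along the fingers, y is the line along which they close (so a half turn about z gives the same grasp; the last joint's range is limited). The gripper opens to 85 mm and grips with 20 to 120 N. Pads are 22 mm wide; open, the fingers measure 114 mm over their backs; the gripper's body (76 mm by 85 mm) begins 54 mm behind the grasp point. The pads swing forward as they close: fully open they stand 13 mm farther back than shut.
Start: joints at [1.167, 0.291, -0.153, 1.127, 0, 1.431], TCP at [137.395, 506.702, 404.705] pointing down, gripper open.
Joint ranges: [-2.52, 2.52], [-0.91, 1.74], [-1.3, 1.37], [-1.96, 2.02], [-1.52, 1.47], [-3.14, 3.14]. Speed limits (rad/s): [2.22, 2.22, 2.79, 3.14, 3.14, 3.14].

## Interface

Orientations are given as a rotation vector (axis times angle).
In Python, from rig import * gives the robot as it stands. The module is installed in compiled form; this text tells all that it offers.
- The arm moves only by the tool arm_command, never from a script. Its argument "rows" is a list of rows, each an object of numbers: "tx", "ty", "tz": the shift along the world's x, y, z each as a share of 150 mm, from -1 to 1; "ax", "ay", "az": the turn, a rotation vector about the world's x, y, z each as a share of 180 degrees, from -1 to 1. In form: [{"tx": .., "ty": .., "tz": .., "ax": .., "ay": .., "az": ..}, ...]. A call has 1 to 8 rows; each row is the pose to reach, as a shift and turn from the pose commanded when the call began, turning the shorter way round; what a row does not reach only later rows make up. A row lasts 1/10 s, in which the tool goes at most 50 mm and 8.59 degrees, less where a joint would pass 70% of its speed; a pose out of reach is approached as far as the arm can. A call with a number of a shift or a turn outside -1 to 1 is refused whole. A call with a gripper value outside its range is refused whole. "fingers" is the closure, from -1 (fully open) to 1 (shut), set as the call begins (left out, the last holds). The fingers move at their own pace and stop on an object; "grip_force" is the grip in N (left out, the last holds). Time passes only in rows, so rows that repeat a pose let the fingers close. It gives the time, the measured TCP pose, the force, the opening and the grip force at its end, in the units of the state.
- observe(): the state, without advancing time (a new reading comes with each control period).
- read_camera(name): name is "scene" or "top" or "wrist"; returns a dict with "image" (480x640x3 uint8, red, green, blue), "mtx" (3x3 intrinsics, pixels), "k1" (the pictures are not rectified: a ray, as slopes to the right and down, at radius r is drawn at 1 + k1 r^2 times it, then the intrinsics apply), "view" (4x4, takes a point from world to camera coordinates). Camera axes: x right, y down, z forward; pixel columns grow to the right and rows downward; lengths in mm; the calibration is good to about 2 mm. A picture is of the moment at which its call begins. There is no depth.
- hand_in(): hands the job in; it is judged then, once.
The state is a dict: "clock": time; "qpos": joint angles; "qd": joint speeds; "joint_torque": joint torques, N m; "position": TCP position; "tool_rot": TCP orientation; "ft_force": force on the tool from outside, world axes, zero at the start; "moment": the same for the moment, N m; "width": opening from 0.0 (shut) to 1.0 (fully open); "finger_force": force on a finger pad.
Only numpy, scipy, OpenCV 4.12 (cv2) and the standard library are available. Lean on these libraries where they do the work, as an engineer would, in place of code of your own. Each camera call takes 0.05 s, during which the arm holds its last target. There are 200 camera calls.

## Task

Lay the black rectangular frame core flat on the aluminium bed of the test fixture, lengthwise between the fixed stop and the sprung contact, and let go of it. Then wind the handwheel clockwise until the slide has pushed the core against the stop and the sprung brass contact is pushed back about halfway into the slide; never let the contact bottom out, leave the core clamped there, and leave the other things on the bench where they are.

Things in the scene. Friction and masses are not known exactly. Their poses are not given: they have to be found in the camera images.
- core_mid (a point): Centre, half-way up, of the core to be clamped: black plastic-cased rectangular frame with rounded corners, 110 mm long (its y), 50 mm wide (its x), 32 mm high (underside 16 mm below this point), with an upright 80 x 20 mm window through it; 0.2 to 0.45 kg, loose. Starts flat on the bench to the left or right of the fixture. Grip it across its 50 mm width, from above.
- fixture: The test fixture, fixed to the bench: dark grey base 110 x 410 x 20 mm. Origin on the bench; its y axis is the line of the slide (stop at -y, handwheel at +y), its x axis runs across. On it a level aluminium bed 70 mm wide, top 40 mm above the bench; beyond it, at y = 90 to 170 mm, a dark grey gearbox with the handwheel flat on top. Looking along the fixture's y axis the parts come in this order: stop, space for the core, sprung contact, slide, handwheel.
- bed (a point): On the top surface of the bed (40 mm above the bench), on the fixture's centre line at its y = -105 mm, about where the core ends up; axes as the fixture.
- stop: The fixed stop on the bed: dark grey block 62 mm across, 30 mm thick, 38 mm high with a brass plate on its +y face. It does not move, but is set at a different place along the bed each time. Origin at its underside on the bed.
- stop_face (a point): Centre of the stop's brass face (42 mm wide, 28 mm high), which looks along the fixture's +y; 16 mm above the bed.
- pad_face (a point): Centre of the face of the sprung contact, a brass plate 40 mm wide, 8 mm thick, 28 mm high, on a rod that is pushed back into a dark barrel on the slide (an aluminium block 66 x 45 x 44 mm). The face looks along the fixture's -y at the stop; 16 mm above the bed. At the start it stands 135 to 170 mm from the stop's face.
- plunger (a joint): How far the sprung contact is pushed back into the slide, m: 0 = fully out (no load), 0.014 = bottomed out. The spring pushes 4.8 N when it begins to move and 0.6 N more per mm; this is more than enough to slide the core along the bed. Halfway is 0.007.
- slide (a joint): Travel of the slide towards the stop, m: 0 = fully back, grows as it closes, up to 0.09. Geared to the handwheel: 4.8 mm per radian (30 mm per turn).
- wheel (a joint): Turn of the handwheel, rad, growing clockwise seen from above (closing), 0 to 18.5. It has friction (about 0.1 N m, 2 N at the handle) and stays where it is left, even against the spring. When 0 the handle stands on the fixture's -x side of the axis.
- wheel_axis (a point): Point on the handwheel's vertical axis, at the height of the handle's middle (128 mm above the bench). Handwheel: steel spoked rim, 132 mm outside diameter, top of rim 108 mm above the bench.
- handle_mid (a point): Middle of the handwheel's upright crank handle: black, 24 mm diameter, 40 mm high (from 108 to 148 mm above the bench), 48 mm from the wheel's axis. It revolves freely on its own axis, so it may be gripped from above and carried round in a circle with the wrist kept still.
- toroid_mid (a point): Bystander: round black ring core, 96 mm diameter, 54 mm hole, 30 mm high, loose. Point at its centre, half-way up. Not to be used.
- can: Bystander: upright spray can, 54 mm diameter, 140 mm high. Origin at its underside.
- driver: Bystander: screwdriver 190 mm long lying on the bench, handle to its -x.
- meter: Bystander: grey hand-held meter lying flat, 145 x 75 x 34 mm. Origin at the centre of its underside.
- tape: Bystander: roll of amber tape lying flat, 90 mm diameter, 24 mm high. Origin at the centre of its underside.
- cup: Bystander: open grey cup, 76 mm across, 90 mm high. Origin at its underside.
Mind the look-alikes: they are no part of the job. Leave any turquoise look-alike of the part that bears core_mid alone.

How it is judged (in metres and radians):
On the way, in this order (a step that is already met when the one before it is completed fails the run):
1. the core lies flat and lengthwise on the bed between stop and sprung contact, let go, not yet clamped (x of core_mid in the frame of fixture between -0.012 and 0.012 m and z of core_mid in the frame of bed between 0.012 and 0.02 m and angle between the y axis of core_mid and the y axis of fixture, either way round below 0.15 rad and angle between core_mid's own z axis and vertical below 0.1 rad and y of core_mid in the frame of stop_face above 0.05 m and y of core_mid in the frame of pad_face below -0.05 m and contact force between the fingers and core below 0.2 N and value of joint plunger below 0.002 m), for 0.2 s.
2. the slide has been wound in until the core bears on the stop and the sprung contact is pushed back about halfway (x of core_mid in the frame of fixture between -0.012 and 0.012 m and z of core_mid in the frame of bed between 0.012 and 0.02 m and angle between the y axis of core_mid and the y axis of fixture, either way round below 0.15 rad and angle between core_mid's own z axis and vertical below 0.1 rad and y of core_mid in the frame of stop_face between 0.05 and 0.0575 m and y of core_mid in the frame of pad_face between -0.0575 and -0.05 m and contact force between the fingers and core below 0.2 N and contact force between core and stop above 1.5 N and contact force between core and plunger above 1.5 N and value of joint plunger between 0.0035 and 0.0105 m and velocity of joint slide between -0.003 and 0.003 m/s and linear speed of core below 0.01 m/s), for 0.2 s.
At the end, for the whole second after the job is handed in: The core lies flat on the bed (centre within 12 mm of the fixture's centre line, lengthwise within 0.15 rad), touching the stop with one end and the sprung contact with the other, each with more than 1.5 N; the contact is pushed back 3.5 to 10.5 mm; the slide is at rest and the core is released (all of step 2).
It fails at once if the sprung contact was bottomed out (pushed back more than 13 mm) (value of joint plunger above 0.013 m).
It fails at once if a bystander was moved more than 30 mm (distance of any of toroid_mid, can, driver, meter, tape, cup from where it was at the start of the episode above 0.03 m).
It also fails if it takes over 67 s, if anything falls off the work surface, if the arm or the gripper's body presses on something with over 40 N, if the wrist force passes 120 N, or if a joint passes its speed limit or range.

## Working session

There is one attempt and no reset: what is moved stays moved. The work goes in short steps, Python scripts to look and compute and a tool call to move; the robot and the scene stay as the last step left them, time stands still between calls to the robot, and variables do not carry over. Pictures are saved under pics/ and viewed, at most 11 in all, crops included, and the job is handed in when it is done.

Besides the shell and the picture viewer there is one more tool, called after "Request:" by a JSON object that holds its "op" and its "data", one argument or row to a line. arm_command: Moves the arm, as the interface text tells. Its arguments: {"type":"object","properties":{"rows":{"type":"array"},"fingers":{"type":"number"},"grip_force":{"type":"number"}},"required":["rows"]}

```bash
mkdir -p pics
cat > h.py <<'E'
from rig import *
import numpy as np, cv2
from scipy.spatial.transform import Rotation as R
def snap(n,f):
    c=read_camera(n); cv2.imwrite('pics/'+f+'.png',c['image'][:,:,::-1]); np.savez('pics/'+f+'.npz',mtx=c['mtx'],k1=c['k1'],view=c['view']); return c
def ray(f,uv,z):
    c=np.load('pics/'+f+'.npz'); K=c['mtx'];k=float(c['k1']);V=c['view']
    out=[]
    for (u,v),zz in zip(uv,np.broadcast_to(z,len(uv))):
        d=np.array([(u-K[0,2])/K[0,0],(v-K[1,2])/K[1,1]]);p=d.copy()
        for _ in range(30): p=d/(1+k*(p@p))
        w=V[:3,:3].T@np.array([p[0],p[1],1]); o=-V[:3,:3].T@V[:3,3]
        out.append(o+w*(zz-o[2])/w[2])
    return np.round(np.array(out),1)
E
python3 - <<'E'
from h import *
s=observe();print(s)
for n in('scene','top'):
    c=snap(n,n+'0');print(c['mtx'],c['k1'],c['view'])
E
```

```text
{'clock': 0.0, 'qpos': array([ 1.16666005e+00,  2.91269252e-01, -1.54142994e-01,  1.12670674e+00,
       -2.20338002e-06,  1.43151872e+00]), 'qd': array([ 1.68298836e-03, -1.16604223e-03,  3.41905381e-03, -1.11232488e-03,
        5.15447484e-07, -3.41972891e-04]), 'joint_torque': array([-8.93327142e-04, -5.37146580e+01,  3.31363964e+01,  1.60053332e-02,
       -4.62449734e-04, -1.46290574e-05]), 'position': array([137.32734894, 506.48959968, 404.13166996]), 'tool_rot': array([-4.14777356e-01, -3.11373462e+00,  2.00211439e-03]), 'ft_force': array([0.26146854, 1.31662476, 0.75365994]), 'moment': array([ 0.00075567, -0.02618844,  0.01875597]), 'finger_force': 0.0, 'width': 0.9964434949883167}
[[485.8892693    0.         312.56644004]
 [  0.         485.8892693  240.33596137]
 [  0.           0.           1.        ]] -0.10647500064784354 [[ 4.97320472e-01  8.67507441e-01  1.01581220e-02 -3.01552952e+02]
 [ 5.62129071e-01 -3.13291979e-01 -7.65414295e-01 -2.17674825e+02]
 [-6.60820138e-01  3.86366374e-01 -6.43457667e-01  1.41865291e+03]
 [ 0.00000000e+00  0.00000000e+00  0.00000000e+00  1.00000000e+00]]
[[614.83423854   0.         317.50181939]
 [  0.         614.83423854 236.93680945]
 [  0.           0.           1.        ]] -0.1032256735785546 [[ 1.36952261e-03 -9.99650103e-01  2.64158459e-02  4.01928780e+00]
 [-9.81743155e-01 -6.36852582e-03 -1.90104760e-01  5.46275257e+02]
 [ 1.90206472e-01 -2.56732232e-02 -9.81408367e-01  1.15801063e+03]
 [ 0.00000000e+00  0.00000000e+00  0.00000000e+00  1.00000000e+00]]
```

View pics/top0.png

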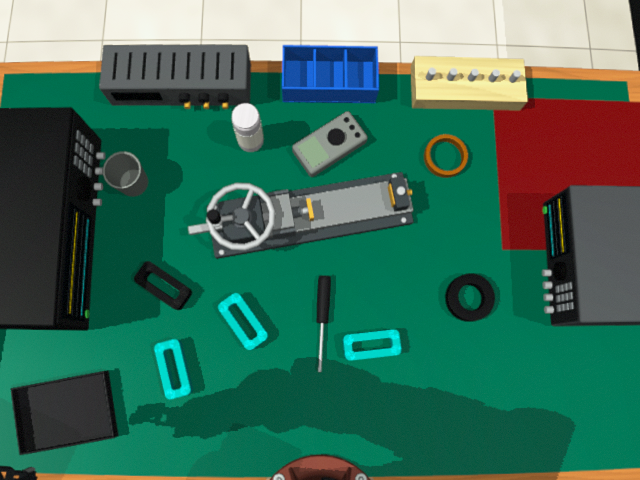

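View pics/scene0.png

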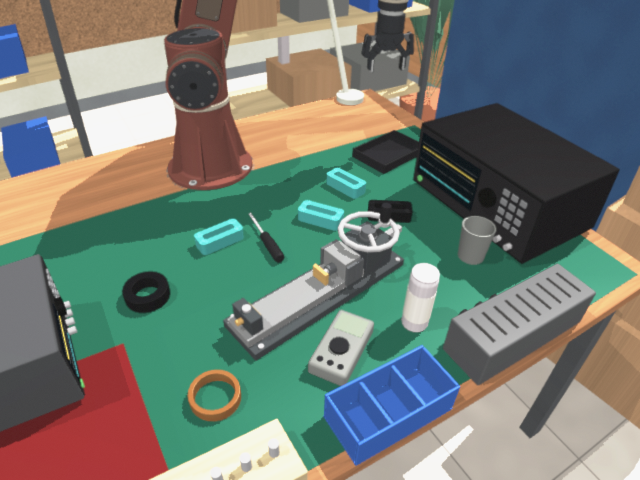

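Run:
```python
import cv2,numpy as np
i=cv2.imread('pics/top0.png')
f=lambda x0,x1,y0,y1:cv2.resize(i[y0:y1,x0:x1],None,fx=3.4,fy=3.4,interpolation=cv2.INTER_CUBIC)
a=f(185,420,170,260);b=f(120,205,250,320)
o=np.zeros((a.shape[0]+b.shape[0],a.shape[1],3),np.uint8);o[:a.shape[0]]=a;o[a.shape[0]:,:b.shape[1]]=b
print(a.shape,b.shape);cv2.imwrite('pics/crop0.png',o)
```

```text
(306, 799, 3) (238, 289, 3)
```

View pics/crop0.png

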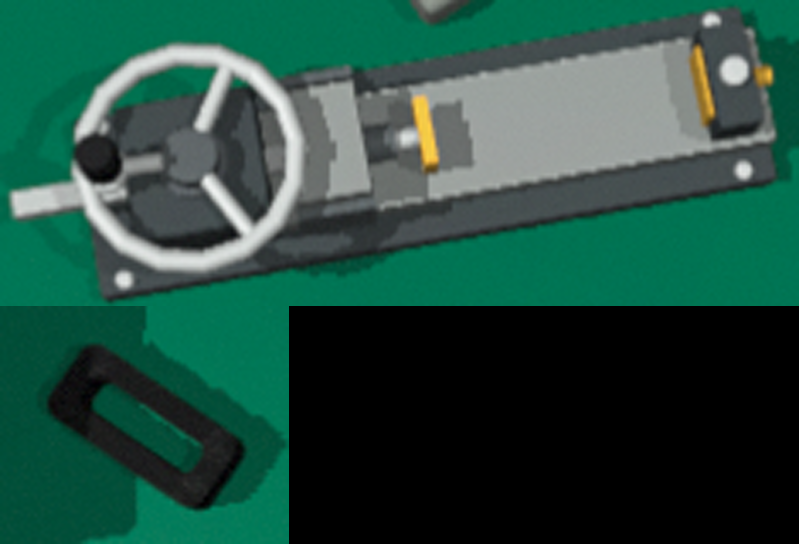

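Core candidates in top view: black frame (163,285), turquoise frames (243,320), (172,368), (372,345), round black ring (470,297). Only the black rectangular frame at (163,285) fits; the crop confirms it is black with a rectangular window. The handle is at (214,215), stop on the right, pad at (310,209).

Run:
```python
from h import *
F=lambda p:[(185+x/3.4,170+y/3.4) for x,y in p]
C=lambda p:[(120+x/3.4,250+(y-306)/3.4) for x,y in p]
print('screws',ray('top0',F([(711,20),(743,170),(124,279)]),20))
print('pad top front',ray('top0',F([(420,97),(437,167)]),70))
print('stop top face',ray('top0',F([(693,48),(711,122)]),70))
print('bed edges',ray('top0',F([(692,40),(470,88),(692,158),(470,192)]),40))
print('wheel rim',ray('top0',F([(190,45),(190,272),(74,155),(303,155)]),106))
print('handle',ray('top0',F([(97,152)]),148))
print('core win/outer',ray('top0',C([(150,428),(95,346),(243,450),(50,402),(200,508)]),[16,32,32,32,32]))
```

```text
screws [[ 682.6 -153.5   20. ]
 [ 589.  -170.6   20. ]
 [ 520.3  198.3   20. ]]
pad top front [[619.5  24.3  70. ]
 [578.2  14.4  70. ]]
stop top face [[ 650.4 -134.7   70. ]
 [ 606.1 -144.2   70. ]]
bed edges [[ 664.  -138.6   40. ]
 [ 633.1   -5.6   40. ]
 [ 591.5 -137.    40. ]
 [ 570.    -5.6   40. ]]
wheel rim [[639.4 154.1 106. ]
 [510.1 150.8 106. ]
 [575.6 217.  106. ]
 [576.4  89.6 106. ]]
handle [[567.7 198.  148. ]]
core win/outer [[451.7 311.8  16. ]
 [497.7 342.8  32. ]
 [437.5 253.5  32. ]
 [464.6 367.6  32. ]
 [403.8 277.2  32. ]]
```

Request:
{"op": "arm_command", "data": {
  "rows": [
    {"tx":0.25,"ty":-0.16,"az":0.045},
    {"tx":0.55,"ty":-0.35,"az":0.09},
    {"tx":0.8,"ty":-0.5,"az":0.135},
    {"tx":1,"ty":-0.65,"az":0.18},
    {"tx":1,"ty":-0.65,"az":0.225},
    {"tx":1,"ty":-0.65,"az":0.27},
    {"tx":1,"ty":-0.65,"az":0.315},
    {"tx":1,"ty":-0.65,"az":0.36}
  ],
  "fingers": -1
}}

```text
invalid input at $.rows[0]: expected keys tx, ty, tz, ax, ay, az
```

Request:
{"op": "arm_command", "data": {
  "rows": [
    {"tx":0.25,"ty":-0.16,"tz":-0.1,"az":0.036},
    {"tx":0.55,"ty":-0.35,"tz":-0.2,"az":0.036},
    {"tx":0.8,"ty":-0.5,"tz":-0.3,"az":0.036},
    {"tx":1,"ty":-0.65,"tz":-0.4,"az":0.036},
    {"tx":1,"ty":-0.65,"tz":-0.4,"az":0.036},
    {"tx":1,"ty":-0.65,"tz":-0.4,"az":0.036}
  ]
}}

```text
invalid input at $.rows[0]: expected keys tx, ty, tz, ax, ay, az
```

Run:
```python
from h import *
s=observe();print(s['clock'],s['position'],s['tool_rot'],s['qpos'])
c=snap('wrist','w1');print(c['view'],c['mtx'][0,0])
```

```text
0.1 [137.31733371 506.53429558 404.19492954] [-4.14643266e-01 -3.11378461e+00  1.73947744e-03] [ 1.16670743e+00  2.91223831e-01 -1.54036758e-01  1.12668880e+00
  1.21455749e-05  1.43147726e+00]
[[ 2.62180671e-01  9.65017795e-01 -1.39702464e-03 -5.23435246e+02]
 [ 9.16128233e-01 -2.48442656e-01  3.14619306e-01 -4.11816010e+01]
 [ 3.03266148e-01 -8.37669546e-02 -9.49216909e-01  3.80108720e+02]
 [ 0.00000000e+00  0.00000000e+00  0.00000000e+00  1.00000000e+00]] 351.0184329112221
```

View pics/w1.png

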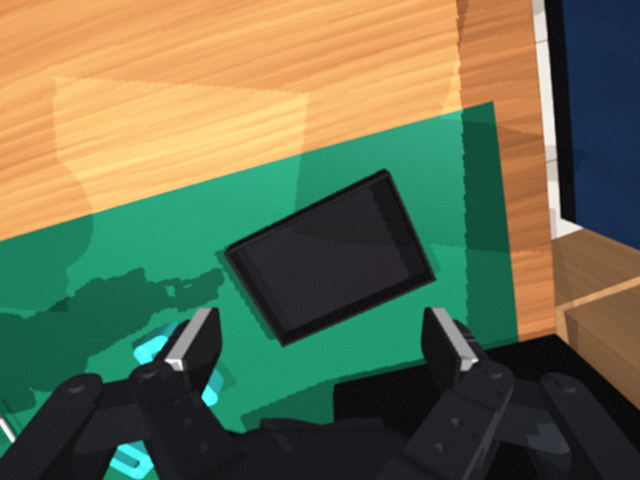

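The move was refused (all six keys are needed); the picture only shows the tray under the start pose.

Request:
{"op": "arm_command", "data": {
  "rows": [
    {"tx":0.25,"ty":-0.16,"tz":0,"ax":0,"ay":0,"az":0.045},
    {"tx":0.55,"ty":-0.35,"tz":0,"ax":0,"ay":0,"az":0.09},
    {"tx":0.8,"ty":-0.5,"tz":0,"ax":0,"ay":0,"az":0.135},
    {"tx":1,"ty":-0.65,"tz":0,"ax":0,"ay":0,"az":0.18},
    {"tx":1,"ty":-0.65,"tz":0,"ax":0,"ay":0,"az":0.225},
    {"tx":1,"ty":-0.65,"tz":0,"ax":0,"ay":0,"az":0.27},
    {"tx":1,"ty":-0.65,"tz":0,"ax":0,"ay":0,"az":0.315},
    {"tx":1,"ty":-0.65,"tz":0,"ax":0,"ay":0,"az":0.36}
  ],
  "fingers": -1
}}

```text
clock: 0.95
position: [287.5, 409.0, 404.5]
tool_rot: [1.326, -2.847, 0.0]
ft_force: [-0.6, -0.4, -0.4]
width: 0.999
finger_force: 0.0
```

Request:
{"op": "arm_command", "data": {
  "rows": [
    {"tx":0.25,"ty":-0.16,"tz":-0.1,"ax":0,"ay":0,"az":0.036},
    {"tx":0.55,"ty":-0.35,"tz":-0.2,"ax":0,"ay":0,"az":0.036},
    {"tx":0.8,"ty":-0.5,"tz":-0.3,"ax":0,"ay":0,"az":0.036},
    {"tx":1,"ty":-0.65,"tz":-0.4,"ax":0,"ay":0,"az":0.036},
    {"tx":1,"ty":-0.65,"tz":-0.4,"ax":0,"ay":0,"az":0.036},
    {"tx":1,"ty":-0.65,"tz":-0.4,"ax":0,"ay":0,"az":0.036}
  ]
}}

```text
clock: 1.55
position: [437.7, 311.0, 344.0]
tool_rot: [1.474, -2.772, -0.0]
ft_force: [-0.2, 0.4, -0.0]
width: 1.004
finger_force: 0.0
```

Run:
```python
from h import *
s=observe();print(s['clock'],s['position'],s['tool_rot'],s['qpos'])
print(R.from_rotvec(s['tool_rot']).as_matrix())
c=snap('wrist','w2')
```

```text
1.55 [437.68214539 311.01328801 344.03447273] [ 1.47398907e+00 -2.77240553e+00 -4.57355071e-04] [ 4.81527868e-01  3.55462492e-01 -2.26157892e-01  9.90885858e-01
  2.79136416e-04 -4.95786394e-01]
[[-5.59250103e-01 -8.28997356e-01 -1.64475434e-03]
 [-8.28997854e-01  5.59251519e-01 -5.44523680e-04]
 [ 1.37124005e-03  1.05897289e-03 -9.99998499e-01]]
```

View pics/w2.png

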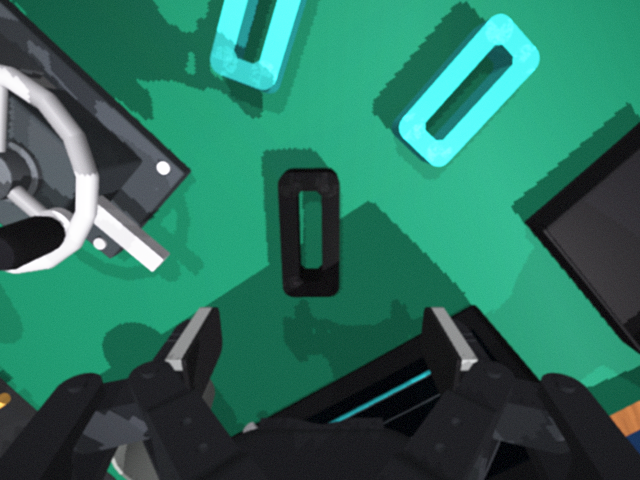

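Core outline at columns 279–340, rows 169–296, nearly aligned with the fingers.

Run:
```python
from h import *
p=ray('w2',[(279,180),(283,288),(339,180),(340,286),(310,169),(311,297)],32)
print(p); l=(p[1]+p[0])/2;r=(p[2]+p[3])/2
print('cen',(l+r)/2,(p[4]+p[5])/2,'w',np.linalg.norm((l-r)),np.linalg.norm(p[4]-p[5]))
for a,b in((0,1),(2,3),(4,5)):
    d=p[a]-p[b];print(np.degrees(np.arctan2(d[1],d[0])))
print(ray('w2',[(163,168),(99,244)],20))
```

```text
[[443.8 258.8  32. ]
 [497.  337.5  32. ]
 [404.1 285.6  32. ]
 [454.2 364.   32. ]
 [418.3 265.5  32. ]
 [481.5 358.6  32. ]]
cen [449.775 311.475  32.   ] [449.9  312.05  32.  ] w 49.1099277132435 112.52488613635653
-124.05809374897018
-122.57982318275924
-124.1702279644128
[[519.9 197.   20. ]
 [613.4 214.3  20. ]]
```

Request:
{"op": "arm_command", "data": {
  "rows": [
    {"tx":0.08,"ty":0.007,"tz":-0.2,"ax":0,"ay":0,"az":0.001},
    {"tx":0.082,"ty":0.007,"tz":-0.5,"ax":0,"ay":0,"az":0.001},
    {"tx":0.082,"ty":0.007,"tz":-0.75,"ax":0,"ay":0,"az":0.001},
    {"tx":0.082,"ty":0.007,"tz":-0.9,"ax":0,"ay":0,"az":0.001},
    {"tx":0.082,"ty":0.007,"tz":-1,"ax":0,"ay":0,"az":0.001}
  ]
}}

```text
clock: 2.1
position: [448.1, 313.6, 193.3]
tool_rot: [1.484, -2.767, -0.0]
ft_force: [-0.0, 0.5, 0.1]
width: 1.001
finger_force: 0.0
```

Request:
{"op": "arm_command", "data": {
  "rows": [
    {"tx":0,"ty":0,"tz":-0.07,"ax":0,"ay":0,"az":0},
    {"tx":0,"ty":0,"tz":-0.13,"ax":0,"ay":0,"az":0},
    {"tx":0,"ty":0,"tz":-0.13,"ax":0,"ay":0,"az":0}
  ]
}}

```text
clock: 2.4
position: [449.2, 313.1, 174.8]
tool_rot: [1.483, -2.769, -0.0]
ft_force: [-0.6, -0.2, 0.3]
width: 1.0
finger_force: 0.0
```

Request:
{"op": "arm_command", "data": {
  "rows": [
    {"tx":0,"ty":0,"tz":0,"ax":0,"ay":0,"az":0},
    {"tx":0,"ty":0,"tz":0,"ax":0,"ay":0,"az":0},
    {"tx":0,"ty":0,"tz":0,"ax":0,"ay":0,"az":0},
    {"tx":0,"ty":0,"tz":0,"ax":0,"ay":0,"az":0},
    {"tx":0,"ty":0,"tz":0,"ax":0,"ay":0,"az":0},
    {"tx":0,"ty":0,"tz":0,"ax":0,"ay":0,"az":0},
    {"tx":0,"ty":0,"tz":0,"ax":0,"ay":0,"az":0},
    {"tx":0,"ty":0,"tz":0,"ax":0,"ay":0,"az":0}
  ],
  "fingers": 1,
  "grip_force": 40
}}

```text
clock: 3.2
position: [450.1, 312.9, 176.1]
tool_rot: [-1.481, 2.769, -0.0]
ft_force: [-0.7, -0.0, 5.1]
width: 0.579
finger_force: 42.2
```

Request:
{"op": "arm_command", "data": {
  "rows": [
    {"tx":0,"ty":0,"tz":0.1,"ax":0,"ay":0,"az":0},
    {"tx":0,"ty":0,"tz":0.3,"ax":0,"ay":0,"az":0},
    {"tx":0,"ty":0,"tz":0.55,"ax":0,"ay":0,"az":0.02},
    {"tx":0,"ty":0,"tz":0.8,"ax":0,"ay":0,"az":0.05},
    {"tx":0,"ty":-0.1,"tz":1,"ax":0,"ay":0,"az":0.09},
    {"tx":0,"ty":-0.25,"tz":1,"ax":0,"ay":0,"az":0.13},
    {"tx":0,"ty":-0.3,"tz":1,"ax":0,"ay":0,"az":0.17},
    {"tx":0,"ty":-0.3,"tz":1,"ax":0,"ay":0,"az":0.2}
  ]
}}

```text
clock: 4.0
position: [449.6, 266.6, 325.7]
tool_rot: [-2.269, 2.173, -0.0]
ft_force: [-0.9, -0.9, -3.0]
width: 0.576
finger_force: 42.6
```

Request:
{"op": "arm_command", "data": {
  "rows": [
    {"tx":0.1,"ty":-0.15,"tz":0.07,"ax":0,"ay":0,"az":0.03},
    {"tx":0.2,"ty":-0.4,"tz":0.07,"ax":0,"ay":0,"az":0.047},
    {"tx":0.35,"ty":-0.65,"tz":0.07,"ax":0,"ay":0,"az":0.047},
    {"tx":0.5,"ty":-0.9,"tz":0.07,"ax":0,"ay":0,"az":0.047},
    {"tx":0.6,"ty":-1,"tz":0.07,"ax":0,"ay":0,"az":0.047},
    {"tx":0.6,"ty":-1,"tz":0.07,"ax":0,"ay":0,"az":0.047}
  ]
}}

```text
clock: 4.6
position: [541.3, 115.4, 335.7]
tool_rot: [-2.416, 2.008, -0.002]
ft_force: [-0.1, 1.1, -3.0]
width: 0.575
finger_force: 42.8
```

Request:
{"op": "arm_command", "data": {
  "rows": [
    {"tx":0.1,"ty":-0.15,"tz":0,"ax":0,"ay":0,"az":0},
    {"tx":0.2,"ty":-0.4,"tz":0,"ax":0,"ay":0,"az":0},
    {"tx":0.3,"ty":-0.65,"tz":0,"ax":0,"ay":0,"az":0},
    {"tx":0.4,"ty":-0.9,"tz":0,"ax":0,"ay":0,"az":0},
    {"tx":0.5,"ty":-1,"tz":0,"ax":0,"ay":0,"az":0},
    {"tx":0.5,"ty":-1,"tz":0,"ax":0,"ay":0,"az":0}
  ]
}}

```text
clock: 5.2
position: [615.7, -34.0, 335.4]
tool_rot: [-2.417, 2.006, -0.001]
ft_force: [-0.4, -0.4, -2.9]
width: 0.58
finger_force: 42.8
```

Run:
```python
from h import *
s=observe();print(s['clock'],s['position'],s['width'],s['ft_force'])
M=R.from_rotvec(s['tool_rot']).as_matrix();print(np.degrees(np.arctan2(M[1,1],M[0,1])),M[:,2])
snap('wrist','w3');snap('top','top3')
```

```text
5.2 [615.67666023 -33.96565838 335.44923281] 0.5798149093812194 [-0.39121919 -0.36530759 -2.85669115]
-169.39059108633785 [ 6.38991678e-04 -2.96660006e-04 -9.99999752e-01]
```

View pics/w3.png

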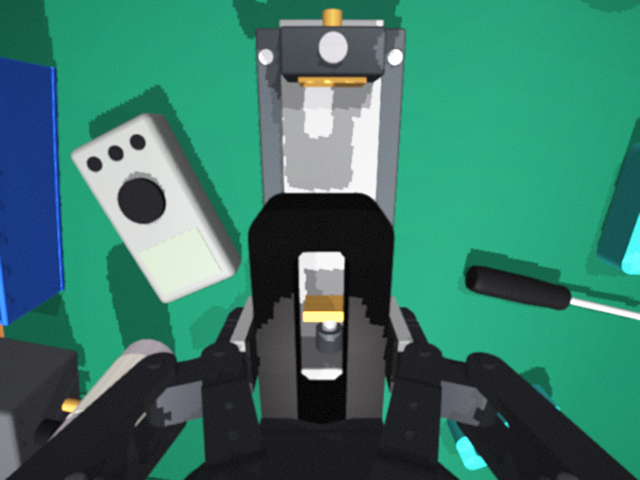

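Stop face top edge at (298–366, 80), base screws (265,57),(395,57); pad's front edge seen through the window at row ~296.

Run:
```python
from h import *
print('screws',ray('w3',[(265,57),(395,57)],20))
print('stopface',ray('w3',[(298,83),(366,83)],70), 'stopblock',ray('w3',[(281,40),(384,40)],78))
print('base edges',ray('w3',[(261,150),(399,150)],20))
print('pad',ray('w3',[(323,296)],70))
t=ray('w3',[(268,200),(375,200),(320,193)],0)
print(t)
```

```text
screws [[ 680.6 -154.2   20. ]
 [ 586.6 -171.9   20. ]]
stopface [[ 649.7 -136.3   70. ]
 [ 608.5 -144.    70. ]] stopblock [[ 662.6 -156.7   78. ]
 [ 604.  -167.7   78. ]]
base edges [[ 674.3  -87.4   20. ]
 [ 567.3 -107.4   20. ]]
pad [[607.6   4.   70. ]]
[[665.6 -44.    0. ]
 [573.  -61.3   0. ]
 [621.7 -58.5   0. ]]
```

Request:
{"op": "arm_command", "data": {
  "rows": [
    {"tx":0,"ty":-0.1,"tz":0,"ax":0,"ay":0,"az":0},
    {"tx":-0.005,"ty":-0.203,"tz":-0.1,"ax":0,"ay":0,"az":0},
    {"tx":-0.005,"ty":-0.203,"tz":-0.3,"ax":0,"ay":0,"az":0},
    {"tx":-0.005,"ty":-0.203,"tz":-0.5,"ax":0,"ay":0,"az":0},
    {"tx":-0.005,"ty":-0.203,"tz":-0.65,"ax":0,"ay":0,"az":0},
    {"tx":-0.005,"ty":-0.203,"tz":-0.72,"ax":0,"ay":0,"az":0},
    {"tx":-0.005,"ty":-0.203,"tz":-0.76,"ax":0,"ay":0,"az":0},
    {"tx":-0.005,"ty":-0.203,"tz":-0.77,"ax":0,"ay":0,"az":0}
  ]
}}

```text
clock: 6.1
position: [614.0, -62.5, 220.5]
tool_rot: [-2.42, 2.003, -0.0]
ft_force: [1.5, -0.1, -2.4]
width: 0.58
finger_force: 42.7
```

Request:
{"op": "arm_command", "data": {
  "rows": [
    {"tx":0,"ty":0,"tz":-0.01,"ax":0,"ay":0,"az":0},
    {"tx":0,"ty":0,"tz":-0.02,"ax":0,"ay":0,"az":0},
    {"tx":0,"ty":0,"tz":-0.02,"ax":0,"ay":0,"az":0}
  ]
}}

```text
clock: 6.4
position: [614.2, -62.7, 217.7]
tool_rot: [-2.419, 2.003, -0.001]
ft_force: [-0.3, -0.2, -2.7]
width: 0.577
finger_force: 42.7
```

Request:
{"op": "arm_command", "data": {
  "rows": [
    {"tx":0,"ty":0,"tz":-0.01,"ax":0,"ay":0,"az":0},
    {"tx":0,"ty":0,"tz":-0.01,"ax":0,"ay":0,"az":0},
    {"tx":0,"ty":0,"tz":-0.01,"ax":0,"ay":0,"az":0}
  ]
}}

```text
clock: 6.7
position: [614.2, -62.8, 216.2]
tool_rot: [-2.419, 2.003, -0.001]
ft_force: [-0.4, -0.3, 2.0]
width: 0.575
finger_force: 43.3
```

Contact with the bed; release, open and lift.

Request:
{"op": "arm_command", "data": {
  "rows": [
    {"tx":0,"ty":0,"tz":0,"ax":0,"ay":0,"az":0},
    {"tx":0,"ty":0,"tz":0,"ax":0,"ay":0,"az":0},
    {"tx":0,"ty":0,"tz":0,"ax":0,"ay":0,"az":0},
    {"tx":0,"ty":0,"tz":0,"ax":0,"ay":0,"az":0},
    {"tx":0,"ty":0,"tz":0,"ax":0,"ay":0,"az":0},
    {"tx":0,"ty":0,"tz":0,"ax":0,"ay":0,"az":0}
  ],
  "fingers": -1
}}

```text
clock: 7.3
position: [614.0, -62.7, 215.7]
tool_rot: [2.42, -2.004, 0.0]
ft_force: [0.6, -0.1, 0.4]
width: 1.0
finger_force: 0.0
```

Request:
{"op": "arm_command", "data": {
  "rows": [
    {"tx":0,"ty":0,"tz":0.1,"ax":0,"ay":0,"az":0},
    {"tx":0,"ty":0,"tz":0.3,"ax":0,"ay":0,"az":0},
    {"tx":0,"ty":0,"tz":0.6,"ax":0,"ay":0,"az":0},
    {"tx":0,"ty":0,"tz":0.85,"ax":0,"ay":0,"az":0},
    {"tx":0,"ty":0,"tz":1,"ax":0,"ay":0,"az":0},
    {"tx":0,"ty":0,"tz":1,"ax":0,"ay":0,"az":0}
  ]
}}

```text
clock: 7.9
position: [614.9, -62.9, 369.6]
tool_rot: [-2.418, 2.002, -0.009]
ft_force: [0.3, 0.5, 0.0]
width: 1.002
finger_force: 0.0
```

Run:
```python
from h import *
s=observe();print(s['clock'],s['position'],s['width'],s['ft_force'],s['qpos'])
snap('wrist','w4')
```

```text
7.9 [614.92372778 -62.88856165 369.55219509] 1.0017324029894825 [0.30242709 0.51686456 0.02379417] [-2.20123799e-01  4.84977705e-01  4.68642409e-02  1.12638975e+00
 -1.47607314e-05 -1.97857461e+00]
```

View pics/w4.png

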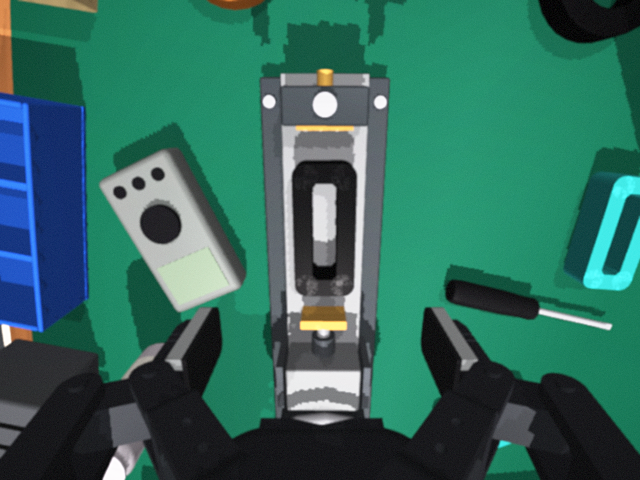

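Core sits flat and straight on the bed (cols 293–355, rows 160–296), pad at rows 307–331.

Run:
```python
from h import *
u=np.array([-.184,.983]);s=ray('w4',[(325,126),(325,131)],70)[:,:2]
p=ray('w4',[(324,307),(324,318),(324,331)],70)[:,:2]
print(s,p,(p-s[0])@u,(p-s[1])@u)
c=ray('w4',[(325,161),(324,297),(293,230),(356,230)],72)[:,:2];print(c,(c-s[0])@u, (c[0]+c[1])/2)
w=np.load('pics/w4.npz')['view'];print(-w[:3,:3].T@w[:3,3])
```

```text
[[ 629.3 -143.5]
 [ 628.7 -140.1]] [[602.1   2.1]
 [600.1  12.6]
 [597.6  25.5]] [148.1296 158.8191 171.9598] [144.677  155.3665 168.5072]
[[ 624.6 -119. ]
 [ 604.1   -8.3]
 [ 639.3  -61.6]
 [ 590.4  -71. ]] [ 24.9483 137.5384  78.6677  78.4251] [614.35 -63.65]
[ 630.4680634  -143.13782783  338.58396071]
```

Request:
{"op": "arm_command", "data": {
  "rows": [
    {"tx":-0.05,"ty":0.2,"tz":0,"ax":0,"ay":0,"az":-0.045},
    {"tx":-0.1,"ty":0.5,"tz":0,"ax":0,"ay":0,"az":-0.09},
    {"tx":-0.15,"ty":0.8,"tz":0,"ax":0,"ay":0,"az":-0.135},
    {"tx":-0.2,"ty":1,"tz":0,"ax":0,"ay":0,"az":-0.18},
    {"tx":-0.2,"ty":1,"tz":0,"ax":0,"ay":0,"az":-0.225},
    {"tx":-0.2,"ty":1,"tz":0,"ax":0,"ay":0,"az":-0.27},
    {"tx":-0.2,"ty":1,"tz":0,"ax":0,"ay":0,"az":-0.315},
    {"tx":-0.2,"ty":1,"tz":0,"ax":0,"ay":0,"az":-0.36}
  ]
}}

```text
clock: 8.75
position: [583.5, 87.5, 364.1]
tool_rot: [0.96, -2.989, -0.001]
ft_force: [-0.3, -0.3, 0.3]
width: 0.996
finger_force: 0.0
```

Request:
{"op": "arm_command", "data": {
  "rows": [
    {"tx":-0.05,"ty":0.2,"tz":0,"ax":0,"ay":0,"az":-0.045},
    {"tx":-0.1,"ty":0.5,"tz":0,"ax":0,"ay":0,"az":-0.09},
    {"tx":-0.113,"ty":0.74,"tz":0,"ax":0,"ay":0,"az":-0.135},
    {"tx":-0.113,"ty":0.74,"tz":0,"ax":0,"ay":0,"az":-0.14},
    {"tx":-0.113,"ty":0.74,"tz":0,"ax":0,"ay":0,"az":-0.14},
    {"tx":-0.113,"ty":0.74,"tz":0,"ax":0,"ay":0,"az":-0.14}
  ]
}}

```text
clock: 9.35
position: [566.9, 197.6, 364.8]
tool_rot: [0.296, -3.126, 0.001]
ft_force: [0.5, 0.9, -0.5]
width: 1.002
finger_force: 0.0
```

Run:
```python
from h import *
s=observe();print(s['clock'],s['position'],s['qpos'])
M=R.from_rotvec(s['tool_rot']).as_matrix();print(np.degrees(np.arctan2(M[1,1],M[0,1])),M[:,2])
snap('wrist','w5')
print('can',ray('top0',[(245,113)],140))
w=np.load('pics/w5.npz')['view'];print(-w[:3,:3].T@w[:3,3])
```

```text
9.35 [566.86264989 197.64815146 364.79247716] [ 2.13839361e-01  4.57691950e-01 -1.01196797e-02  1.10454803e+00
 -3.28302615e-04  2.51137999e-02]
100.81320921028943 [-1.45805825e-03 -6.52585775e-04 -9.99998724e-01]
can [[768.5 146.8 140. ]]
[487.82438167 181.59406098 333.72374639]
```

View pics/w5.png

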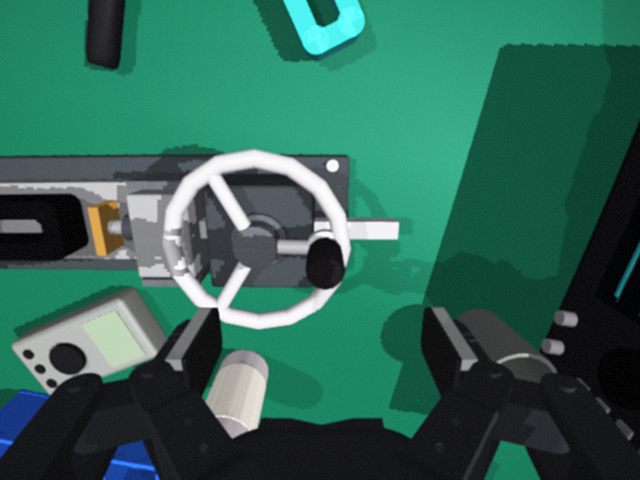

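Handle top is around (326,270), rim spans cols 164–350 and rows 150–328.

Run:
```python
from h import *
print(ray('w5',[(326,268)],148),ray('w5',[(320,237)],108))
r=ray('w5',[(163,240),(350,232),(256,150),(258,328)],104);print(r)
print(ray('w5',[(257,238)],104))
```

```text
[[563.6 198.7 148. ]] [[558.5 194.1 108. ]]
[[582.3  87.6 104. ]
 [552.4 213.8 104. ]
 [510.2 143.4 104. ]
 [639.2 161.8 104. ]]
[[568.6 151.9 104. ]]
```

Request:
{"op": "arm_command", "data": {
  "rows": [
    {"tx":-0.006,"ty":0.006,"tz":-0.1,"ax":0,"ay":0,"az":0},
    {"tx":-0.006,"ty":0.006,"tz":-0.25,"ax":0,"ay":0,"az":0},
    {"tx":-0.006,"ty":0.006,"tz":-0.4,"ax":0,"ay":0,"az":0},
    {"tx":-0.006,"ty":0.006,"tz":-0.48,"ax":0,"ay":0,"az":0},
    {"tx":-0.006,"ty":0.006,"tz":-0.48,"ax":0,"ay":0,"az":0}
  ]
}}

```text
clock: 9.9
position: [565.6, 198.3, 292.1]
tool_rot: [0.293, -3.125, 0.001]
ft_force: [-0.4, 0.5, 0.4]
width: 0.998
finger_force: 0.0
```

Request:
{"op": "arm_command", "data": {
  "rows": [
    {"tx":0,"ty":0,"tz":0,"ax":0,"ay":0,"az":0},
    {"tx":0,"ty":0,"tz":0,"ax":0,"ay":0,"az":0},
    {"tx":0,"ty":0,"tz":0,"ax":0,"ay":0,"az":0},
    {"tx":0,"ty":0,"tz":0,"ax":0,"ay":0,"az":0},
    {"tx":0,"ty":0,"tz":0,"ax":0,"ay":0,"az":0},
    {"tx":0,"ty":0,"tz":0,"ax":0,"ay":0,"az":0},
    {"tx":0,"ty":0,"tz":0,"ax":0,"ay":0,"az":0},
    {"tx":0,"ty":0,"tz":0,"ax":0,"ay":0,"az":0}
  ],
  "fingers": 1,
  "grip_force": 40
}}

```text
clock: 10.7
position: [566.2, 199.6, 294.5]
tool_rot: [-0.295, 3.127, 0.002]
ft_force: [-1.2, 3.0, 5.8]
width: 0.261
finger_force: 39.3
```

```bash
cat > circ.py <<'E'
import sys,numpy as np,json
# args: start wound angle, then per-row cumulative angles from there
def rows(t0,ths,r=48,phi0=np.radians(101.1),dz=0):
    f=lambda t:np.array([np.cos(phi0-t),np.sin(phi0-t)])*r/150
    o=[]
    for t in ths:
        d=f(t0+t)-f(t0); o.append(dict(tx=round(d[0],3),ty=round(d[1],3),tz=dz,ax=0,ay=0,az=0))
    return json.dumps(o)
if __name__=='__main__':
    print(rows(0,[.03,.1,.2,.35,.55,.75,.95,1.1],dz=.02))
    for k in range(4): print(rows(1.1+2.2*k,[.2,.5,.8,1.1,1.4,1.7,2.0,2.2]))
E
python3 circ.py
```

```text
[{"tx": 0.009, "ty": 0.002, "tz": 0.02, "ax": 0, "ay": 0, "az": 0}, {"tx": 0.032, "ty": 0.005, "tz": 0.02, "ax": 0, "ay": 0, "az": 0}, {"tx": 0.064, "ty": 0.006, "tz": 0.02, "ax": 0, "ay": 0, "az": 0}, {"tx": 0.111, "ty": 0.002, "tz": 0.02, "ax": 0, "ay": 0, "az": 0}, {"tx": 0.173, "ty": -0.014, "tz": 0.02, "ax": 0, "ay": 0, "az": 0}, {"tx": 0.231, "ty": -0.042, "tz": 0.02, "ax": 0, "ay": 0, "az": 0}, {"tx": 0.281, "ty": -0.081, "tz": 0.02, "ax": 0, "ay": 0, "az": 0}, {"tx": 0.314, "ty": -0.117, "tz": 0.02, "ax": 0, "ay": 0, "az": 0}]
[{"tx": 0.034, "ty": -0.054, "tz": 0, "ax": 0, "ay": 0, "az": 0}, {"tx": 0.064, "ty": -0.145, "tz": 0, "ax": 0, "ay": 0, "az": 0}, {"tx": 0.065, "ty": -0.241, "tz": 0, "ax": 0, "ay": 0, "az": 0}, {"tx": 0.038, "ty": -0.332, "tz": 0, "ax": 0, "ay": 0, "az": 0}, {"tx": -0.015, "ty": -0.412, "tz": 0, "ax": 0, "ay": 0, "az": 0}, {"tx": -0.089, "ty": -0.473, "tz": 0, "ax": 0, "ay": 0, "az": 0}, {"tx": -0.177, "ty": -0.509, "tz": 0, "ax": 0, "ay": 0, "az": 0}, {"tx": -0.241, "ty": -0.517, "tz": 0, "ax": 0, "ay": 0, "az": 0}]
[{"tx": -0.064, "ty": 0.004, "tz":
[... 824 characters left out ...]
: 0.061, "tz": 0, "ax": 0, "ay": 0, "az": 0}, {"tx": 0.538, "ty": -0.012, "tz": 0, "ax": 0, "ay": 0, "az": 0}, {"tx": 0.566, "ty": -0.07, "tz": 0, "ax": 0, "ay": 0, "az": 0}]
[{"tx": 0.016, "ty": -0.062, "tz": 0, "ax": 0, "ay": 0, "az": 0}, {"tx": 0.015, "ty": -0.158, "tz": 0, "ax": 0, "ay": 0, "az": 0}, {"tx": -0.013, "ty": -0.249, "tz": 0, "ax": 0, "ay": 0, "az": 0}, {"tx": -0.067, "ty": -0.328, "tz": 0, "ax": 0, "ay": 0, "az": 0}, {"tx": -0.142, "ty": -0.387, "tz": 0, "ax": 0, "ay": 0, "az": 0}, {"tx": -0.231, "ty": -0.421, "tz": 0, "ax": 0, "ay": 0, "az": 0}, {"tx": -0.327, "ty": -0.428, "tz": 0, "ax": 0, "ay": 0, "az": 0}, {"tx": -0.39, "ty": -0.416, "tz": 0, "ax": 0, "ay": 0, "az": 0}]
```

Request:
{"op": "arm_command", "data": {
  "rows": [
    {"tx":0.009,"ty":0.002,"tz":0.02,"ax":0,"ay":0,"az":0},
    {"tx":0.032,"ty":0.005,"tz":0.02,"ax":0,"ay":0,"az":0},
    {"tx":0.064,"ty":0.006,"tz":0.02,"ax":0,"ay":0,"az":0},
    {"tx":0.111,"ty":0.002,"tz":0.02,"ax":0,"ay":0,"az":0},
    {"tx":0.173,"ty":-0.014,"tz":0.02,"ax":0,"ay":0,"az":0},
    {"tx":0.231,"ty":-0.042,"tz":0.02,"ax":0,"ay":0,"az":0},
    {"tx":0.281,"ty":-0.081,"tz":0.02,"ax":0,"ay":0,"az":0},
    {"tx":0.314,"ty":-0.117,"tz":0.02,"ax":0,"ay":0,"az":0}
  ]
}}

```text
clock: 11.5
position: [613.3, 180.7, 295.0]
tool_rot: [0.293, -3.125, 0.001]
ft_force: [-2.9, 0.5, -23.9]
width: 0.263
finger_force: 41.4
```

Request:
{"op": "arm_command", "data": {
  "rows": [
    {"tx":0.034,"ty":-0.054,"tz":-0.014,"ax":0,"ay":0,"az":0},
    {"tx":0.064,"ty":-0.145,"tz":-0.014,"ax":0,"ay":0,"az":0},
    {"tx":0.065,"ty":-0.241,"tz":-0.014,"ax":0,"ay":0,"az":0},
    {"tx":0.038,"ty":-0.332,"tz":-0.014,"ax":0,"ay":0,"az":0},
    {"tx":-0.015,"ty":-0.412,"tz":-0.014,"ax":0,"ay":0,"az":0},
    {"tx":-0.089,"ty":-0.473,"tz":-0.014,"ax":0,"ay":0,"az":0},
    {"tx":-0.177,"ty":-0.509,"tz":-0.014,"ax":0,"ay":0,"az":0},
    {"tx":-0.241,"ty":-0.517,"tz":-0.014,"ax":0,"ay":0,"az":0}
  ]
}}

```text
clock: 12.3
position: [577.0, 103.9, 294.9]
tool_rot: [-0.294, 3.126, 0.004]
ft_force: [1.9, 10.1, -21.4]
width: 0.261
finger_force: 41.8
```

Request:
{"op": "arm_command", "data": {
  "rows": [
    {"tx":-0.064,"ty":0.004,"tz":-0.01,"ax":0,"ay":0,"az":0},
    {"tx":-0.155,"ty":0.034,"tz":-0.01,"ax":0,"ay":0,"az":0},
    {"tx":-0.233,"ty":0.089,"tz":-0.01,"ax":0,"ay":0,"az":0},
    {"tx":-0.291,"ty":0.165,"tz":-0.01,"ax":0,"ay":0,"az":0},
    {"tx":-0.325,"ty":0.254,"tz":-0.01,"ax":0,"ay":0,"az":0},
    {"tx":-0.33,"ty":0.35,"tz":-0.01,"ax":0,"ay":0,"az":0},
    {"tx":-0.307,"ty":0.443,"tz":-0.01,"ax":0,"ay":0,"az":0},
    {"tx":-0.277,"ty":0.499,"tz":-0.01,"ax":0,"ay":0,"az":0}
  ]
}}

```text
clock: 13.1
position: [534.8, 179.7, 294.7]
tool_rot: [0.295, -3.127, -0.002]
ft_force: [-8.7, 3.0, -1.4]
width: 0.261
finger_force: 43.8
```

Request:
{"op": "arm_command", "data": {
  "rows": [
    {"tx":0.041,"ty":0.049,"tz":0,"ax":0,"ay":0,"az":0},
    {"tx":0.118,"ty":0.105,"tz":0,"ax":0,"ay":0,"az":0},
    {"tx":0.209,"ty":0.136,"tz":0,"ax":0,"ay":0,"az":0},
    {"tx":0.304,"ty":0.139,"tz":0,"ax":0,"ay":0,"az":0},
    {"tx":0.397,"ty":0.113,"tz":0,"ax":0,"ay":0,"az":0},
    {"tx":0.477,"ty":0.061,"tz":0,"ax":0,"ay":0,"az":0},
    {"tx":0.538,"ty":-0.012,"tz":0,"ax":0,"ay":0,"az":0},
    {"tx":0.566,"ty":-0.07,"tz":0,"ax":0,"ay":0,"az":0}
  ]
}}

```text
clock: 13.9
position: [620.2, 167.0, 294.6]
tool_rot: [0.293, -3.126, 0.002]
ft_force: [-14.3, -2.2, 5.0]
width: 0.261
finger_force: 44.3
```

Run:
```python
from h import *
s=observe();print(s['clock'],s['position'],s['ft_force'])
snap('wrist','w6');c=snap('top','top6')
i=c['image'][170:270,190:420,::-1];a=cv2.resize(i,None,fx=3.4,fy=3.4,interpolation=cv2.INTER_CUBIC)
cv2.imwrite('pics/c6.png',a)
# gap stop-pad measure
```

```text
13.9 [620.23774731 166.99312123 294.6219157 ] [-14.32198293  -2.23360231   4.95424359]
```

View pics/c6.png

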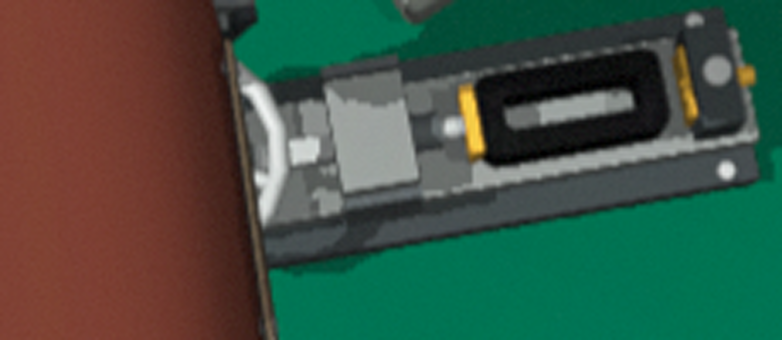

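Core is being pushed by the pad; core right end at crop (662,90), stop face at (687,83).

Run:
```python
from h import *
F=lambda p:[(190+x/3.4,170+y/3.4) for x,y in p]
u=np.array([-.184,.983])
p=ray('top6',F([(687,83),(662,90),(487,127),(478,120),(404,117)]),[70,72,72,70,84])[:,:2]
print(p,p@u-p[0]@u)
```

```text
[[ 629.4 -140.7]
 [ 624.5 -125.7]
 [ 601.6  -24. ]
 [ 606.2  -19. ]
 [ 604.1   23.9]] [  0.      15.6466 119.8313 123.8999 166.457 ]
```

```bash
python3 -c "
from circ import rows
print(rows(7.7,[.2,.5,.8,1.1,1.4,1.7,1.9,2.0]));print(rows(9.7,[.1,.3,.5,.7,.9,1.1,1.2,1.3]))"
```

```text
[{"tx": 0.016, "ty": -0.062, "tz": 0, "ax": 0, "ay": 0, "az": 0}, {"tx": 0.015, "ty": -0.158, "tz": 0, "ax": 0, "ay": 0, "az": 0}, {"tx": -0.013, "ty": -0.249, "tz": 0, "ax": 0, "ay": 0, "az": 0}, {"tx": -0.067, "ty": -0.328, "tz": 0, "ax": 0, "ay": 0, "az": 0}, {"tx": -0.142, "ty": -0.387, "tz": 0, "ax": 0, "ay": 0, "az": 0}, {"tx": -0.231, "ty": -0.421, "tz": 0, "ax": 0, "ay": 0, "az": 0}, {"tx": -0.295, "ty": -0.429, "tz": 0, "ax": 0, "ay": 0, "az": 0}, {"tx": -0.327, "ty": -0.428, "tz": 0, "ax": 0, "ay": 0, "az": 0}]
[{"tx": -0.032, "ty": 0.004, "tz": 0, "ax": 0, "ay": 0, "az": 0}, {"tx": -0.093, "ty": 0.022, "tz": 0, "ax": 0, "ay": 0, "az": 0}, {"tx": -0.15, "ty": 0.052, "tz": 0, "ax": 0, "ay": 0, "az": 0}, {"tx": -0.199, "ty": 0.092, "tz": 0, "ax": 0, "ay": 0, "az": 0}, {"tx": -0.24, "ty": 0.141, "tz": 0, "ax": 0, "ay": 0, "az": 0}, {"tx": -0.27, "ty": 0.197, "tz": 0, "ax": 0, "ay": 0, "az": 0}, {"tx": -0.281, "ty": 0.228, "tz": 0, "ax": 0, "ay": 0, "az": 0}, {"tx": -0.288, "ty": 0.259, "tz": 0, "ax": 0, "ay": 0, "az": 0}]
```

Request:
{"op": "arm_command", "data": {
  "rows": [
    {"tx":0.016,"ty":-0.062,"tz":0,"ax":0,"ay":0,"az":0},
    {"tx":0.015,"ty":-0.158,"tz":0,"ax":0,"ay":0,"az":0},
    {"tx":-0.013,"ty":-0.249,"tz":0,"ax":0,"ay":0,"az":0},
    {"tx":-0.067,"ty":-0.328,"tz":0,"ax":0,"ay":0,"az":0},
    {"tx":-0.142,"ty":-0.387,"tz":0,"ax":0,"ay":0,"az":0},
    {"tx":-0.231,"ty":-0.421,"tz":0,"ax":0,"ay":0,"az":0},
    {"tx":-0.295,"ty":-0.429,"tz":0,"ax":0,"ay":0,"az":0},
    {"tx":-0.327,"ty":-0.428,"tz":0,"ax":0,"ay":0,"az":0}
  ]
}}

```text
clock: 14.8
position: [572.0, 104.2, 294.8]
tool_rot: [-0.294, 3.124, 0.001]
ft_force: [2.3, 4.4, -8.8]
width: 0.265
finger_force: 42.9
```

Run:
```python
from h import *
s=observe();print(s['clock'],s['position']);snap('top','top7')
```

```text
14.8 [571.99161328 104.15940948 294.75397294]
```

Request:
{"op": "arm_command", "data": {
  "rows": [
    {"tx":-0.032,"ty":0.004,"tz":0,"ax":0,"ay":0,"az":0},
    {"tx":-0.093,"ty":0.022,"tz":0,"ax":0,"ay":0,"az":0},
    {"tx":-0.15,"ty":0.052,"tz":0,"ax":0,"ay":0,"az":0},
    {"tx":-0.199,"ty":0.092,"tz":0,"ax":0,"ay":0,"az":0},
    {"tx":-0.24,"ty":0.141,"tz":0,"ax":0,"ay":0,"az":0},
    {"tx":-0.27,"ty":0.197,"tz":0,"ax":0,"ay":0,"az":0},
    {"tx":-0.281,"ty":0.228,"tz":0,"ax":0,"ay":0,"az":0},
    {"tx":-0.288,"ty":0.259,"tz":0,"ax":0,"ay":0,"az":0}
  ]
}}

```text
clock: 15.65
position: [527.0, 143.0, 294.5]
tool_rot: [0.294, -3.127, 0.003]
ft_force: [-6.6, -5.0, 13.0]
width: 0.261
finger_force: 45.1
```

Run:
```python
from h import *
s=observe();print(s['clock'],s['position'],s['ft_force'])
c=snap('top','top8')
ims=[cv2.imread(f'pics/top{k}.png')[185:235,270:410] for k in(6,7,8)]
cv2.imwrite('pics/c8.png',cv2.resize(np.vstack(ims),None,fx=4,fy=4,interpolation=cv2.INTER_CUBIC)[:600])
```

```text
15.65 [527.01379415 142.95354691 294.45437131] [-6.56659118 -4.9597824  13.04833171]
```

View pics/c8.png

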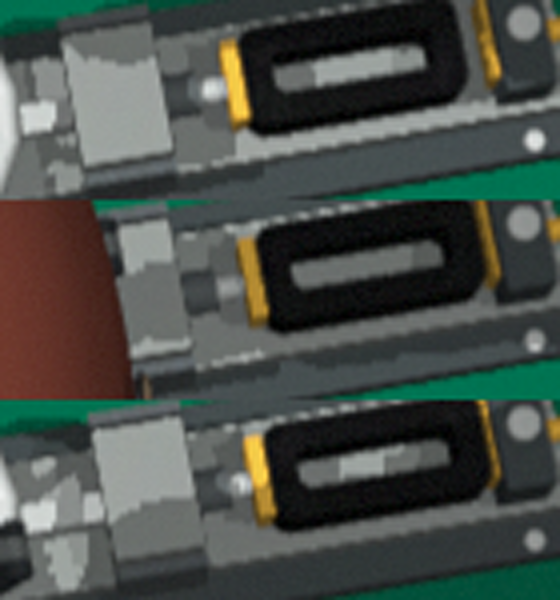

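Pad-to-slide distance shrank from ~72 to ~65 zoomed px (≈3–4 mm): core is against the stop. Another 0.75 rad (3.6 mm).

```bash
python3 -c "
from circ import rows
print(rows(11.0,[.1,.2,.32,.44,.56,.68,.75,.75]))"
```

```text
[{"tx": -0.004, "ty": 0.032, "tz": 0, "ax": 0, "ay": 0, "az": 0}, {"tx": -0.006, "ty": 0.064, "tz": 0, "ax": 0, "ay": 0, "az": 0}, {"tx": -0.003, "ty": 0.102, "tz": 0, "ax": 0, "ay": 0, "az": 0}, {"tx": 0.004, "ty": 0.14, "tz": 0, "ax": 0, "ay": 0, "az": 0}, {"tx": 0.016, "ty": 0.176, "tz": 0, "ax": 0, "ay": 0, "az": 0}, {"tx": 0.032, "ty": 0.211, "tz": 0, "ax": 0, "ay": 0, "az": 0}, {"tx": 0.043, "ty": 0.23, "tz": 0, "ax": 0, "ay": 0, "az": 0}, {"tx": 0.043, "ty": 0.23, "tz": 0, "ax": 0, "ay": 0, "az": 0}]
```

Request:
{"op": "arm_command", "data": {
  "rows": [
    {"tx":-0.004,"ty":0.032,"tz":0,"ax":0,"ay":0,"az":0},
    {"tx":-0.006,"ty":0.064,"tz":0,"ax":0,"ay":0,"az":0},
    {"tx":-0.003,"ty":0.102,"tz":0,"ax":0,"ay":0,"az":0},
    {"tx":0.004,"ty":0.14,"tz":0,"ax":0,"ay":0,"az":0},
    {"tx":0.016,"ty":0.176,"tz":0,"ax":0,"ay":0,"az":0},
    {"tx":0.032,"ty":0.211,"tz":0,"ax":0,"ay":0,"az":0},
    {"tx":0.043,"ty":0.23,"tz":0,"ax":0,"ay":0,"az":0},
    {"tx":0.043,"ty":0.23,"tz":0,"ax":0,"ay":0,"az":0}
  ]
}}

```text
clock: 16.5
position: [533.8, 178.4, 294.5]
tool_rot: [0.296, -3.128, -0.002]
ft_force: [-5.1, 3.3, 11.2]
width: 0.266
finger_force: 45.0
```

Run:
```python
from h import *
s=observe();print(s['clock'],s['position'],s['ft_force'])
c=snap('top','top9')
ims=[cv2.imread(f'pics/top{k}.png')[185:235,275:375] for k in(6,8,9)]
cv2.imwrite('pics/c9.png',cv2.resize(np.vstack(ims),None,fx=4,fy=4,interpolation=cv2.INTER_CUBIC)[:600])
```

```text
16.5 [533.75424542 178.40720273 294.47618253] [-5.12354466  3.30146148 11.16243843]
```

View pics/c9.png

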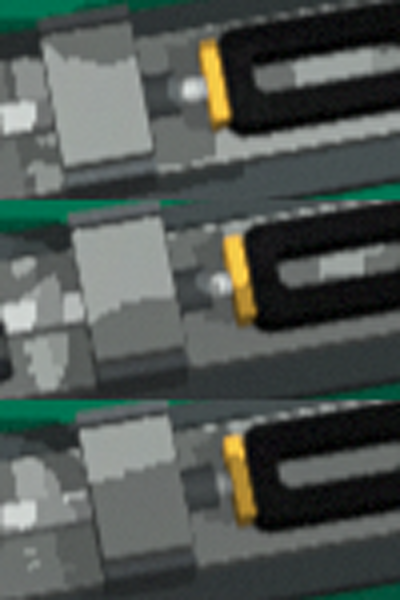

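Pad stayed at 226 while the slide advanced; gap 70→57 px ≈ 6–8 mm compression: halfway. Release the handle and lift.

Request:
{"op": "arm_command", "data": {
  "rows": [
    {"tx":0,"ty":0,"tz":0,"ax":0,"ay":0,"az":0},
    {"tx":0,"ty":0,"tz":0,"ax":0,"ay":0,"az":0},
    {"tx":0,"ty":0,"tz":0,"ax":0,"ay":0,"az":0},
    {"tx":0,"ty":0,"tz":0,"ax":0,"ay":0,"az":0},
    {"tx":0,"ty":0,"tz":0,"ax":0,"ay":0,"az":0},
    {"tx":0,"ty":0,"tz":0,"ax":0,"ay":0,"az":0},
    {"tx":0,"ty":0,"tz":0,"ax":0,"ay":0,"az":0}
  ],
  "fingers": -1
}}

```text
clock: 17.25
position: [534.6, 177.6, 293.1]
tool_rot: [0.294, -3.128, 0.0]
ft_force: [0.2, -0.8, 0.1]
width: 1.001
finger_force: 0.0
```

Request:
{"op": "arm_command", "data": {
  "rows": [
    {"tx":0,"ty":0,"tz":0.1,"ax":0,"ay":0,"az":0},
    {"tx":0,"ty":0,"tz":0.3,"ax":0,"ay":0,"az":0},
    {"tx":0,"ty":0,"tz":0.5,"ax":0,"ay":0,"az":0},
    {"tx":0,"ty":0,"tz":0.6,"ax":0,"ay":0,"az":0},
    {"tx":0,"ty":0,"tz":0.6,"ax":0,"ay":0,"az":0},
    {"tx":0,"ty":0,"tz":0.6,"ax":0,"ay":0,"az":0}
  ]
}}

```text
clock: 17.85
position: [534.5, 177.6, 382.7]
tool_rot: [0.294, -3.128, 0.0]
ft_force: [-0.8, 0.0, -1.6]
width: 1.0
finger_force: 0.0
```

Run:
```python
from h import *
snap('top','top10');a=cv2.imread('pics/top9.png');b=cv2.imread('pics/top10.png')
# shift of slide / pad patch between frames
for n,(y0,y1,x0,x1) in dict(slide=(190,228,292,325),pad=(190,220,329,340)).items():
    t=a[y0:y1,x0:x1]; S=b[y0-5:y1+5,x0-8:x1+8]
    m=cv2.matchTemplate(S,t,cv2.TM_CCOEFF_NORMED);print(n,cv2.minMaxLoc(m)[1],np.array(cv2.minMaxLoc(m)[3])-[8,5])
```

```text
slide 0.8658531904220581 [0 0]
pad 0.9918779134750366 [0 0]
```

Nothing shifted on release, so I'm handing in.

```bash
python3 -c "
from rig import *
print(hand_in())"
```

```text
the job is handed in; nothing more can be done
None
```

The core lies flat on the bed, clamped against the stop and released. I estimate from the camera images that the contact is pushed back 6–8 mm; the job was handed in at about 18 s, but `hand_in` returned no verdict.

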